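Turn a sample jar on a sprung turntable until the reader sees its label

TASK

Turn the turntable by pressing lightly on its black rubber rim and sweeping it round, without ever touching the sample jar that stands on it, until the jar's barcode label faces the red window of the reader block squarely. Take your hand off the turntable, then press the green button on top of the reader fully down and let it go. Do not jam the turntable down hard, and leave the two spare jars and the petri dish where they are.

Things in the scene. Friction and masses are not known exactly. Their poses are not given: they have to be found in the camera images.
- jar: The sample jar to be turned: clear cup, brown contents, red lid, 38 mm across (lid 41 mm), 59 mm tall, about 30 g, standing loose inside a low black collar (45 mm inside, 6 mm high) at the middle of the turntable. Turns with the turntable; not to be touched. Origin at the centre of its underside, z up. The label is centred on its own -y side.
- label (a point): Middle of the printed white barcode label on the jar's side, 19 mm out from the jar's axis and 26 mm above its underside. Its x axis points straight out of the label, away from the jar, level; z up. A white seal strip 11 mm wide runs from the middle of the red lid out over the lid's edge on the same side as the label.
- platter: The turntable, 180 mm across, 10 mm thick. Origin: centre of its top face (32 mm above the bench when unloaded), z up. Black rubber track with 12 white marks from radius 58 to 88 mm, level with the origin. Turns without limit either way about z, but is braked: takes 0.2 N m (2.6 N along the track at radius 76 mm) and stops when let go. More than 20 N on it is too hard.
- carrier (a joint): How far the sprung turntable is pressed down, 0 to 0.006 m (hard stop). It starts to sink at about 3 N and sinks 1.1 mm for each further newton (hard stop at about 8 N). A shut fingertip pressed on the track with 5 to 7 N and moved along a circle carries the turntable round, perhaps with slip; a feather touch only skids.
- window (a point): Middle of the red window of the reader block, on its face towards the turntable, 104 mm from the turntable's axis and 60 mm above the bench. Its x axis points level out of the window at the turntable's axis; z up. The reader block is a grey housing 72 mm wide, 62 mm deep and its top is 95 mm above the bench; it stands on the same fixed base plate (200 x 300 x 10 mm) as the turntable.
- trigger_top (a point): Centre of the top of the green push button, 26 mm across, in a black housing on top of the reader block, 39 mm behind the window. It moves straight down 6 mm against a spring; fully down takes 5 N. It springs back.
- trigger (a joint): How far the green button is pressed: 0 when free, 0.006 m fully down.
- cup_a: Spare sample jar with red lid, 41 mm across and 59 mm tall, on the bench beyond the turntable. Bystander. Origin at the centre of its underside.
- cup_b: Second spare sample jar with red lid, 41 mm across and 59 mm tall, on the bench beyond the turntable. Bystander. Origin at the centre of its underside.
- dish: Petri dish, 60 mm across, 14 mm tall, on the bench behind the reader block (on the side away from the turntable). Bystander. Origin at the centre of its underside.

How it is judged:
On the way, in this order (a step that is already met when the one before it is completed fails the run):
1. the label faces the reader's window within 12 degrees, the jar standing in its collar, and the turntable has been let go (angle between the x axis of label and the x axis of window, either way round below 0.21 rad and horizontal distance between label and window below 0.097 m and horizontal distance between jar and platter below 0.006 m and angle between jar's own z axis and vertical below 0.1 rad and z of jar in the frame of platter below 0.004 m and angular speed of jar below 0.1 rad/s and contact force between the fingers and platter below 0.2 N), for 0.3 s.
2. the green button is pressed (nearly) fully down while the label faces the window (angle between the x axis of label and the x axis of window, either way round below 0.21 rad and horizontal distance between label and window below 0.097 m and value of joint trigger above 0.0045 m), for 0.05 s.
At the end, for the whole second after the job is handed in: The label points at the reader's window within 0.21 rad (12 degrees); the jar stands upright (0.1 rad) and at rest in its collar, within 6 mm of the turntable's centre; the button has been pressed since and is up again (under 1 mm) (angle between the x axis of label and the x axis of window, either way round below 0.21 rad and horizontal distance between label and window below 0.097 m and horizontal distance between jar and platter below 0.006 m and angle between jar's own z axis and vertical below 0.1 rad and z of jar in the frame of platter below 0.004 m and angular speed of jar below 0.1 rad/s and value of joint trigger below 0.001 m); the robot touches nothing.
It fails at once if the robot touches the sample jar (contact force between any of the arm, the fingers and jar above 0.3 N).
It fails at once if the turntable is pushed with more than 20 N (contact force between any of the fingers, the arm and platter above 20 N).
It fails at once if bystander cup_a is shifted more than 25 mm or tipped (distance of cup_a from where it was at the start of the episode above 0.025 m or angle between cup_a's own z axis and vertical above 0.4 rad).
It fails at once if bystander cup_b is shifted more than 25 mm or tipped (distance of cup_b from where it was at the start of the episode above 0.025 m or angle between cup_b's own z axis and vertical above 0.4 rad).
It fails at once if bystander dish is shifted more than 25 mm or tipped (distance of dish from where it was at the start of the episode above 0.025 m or angle between dish's own z axis and vertical above 0.4 rad).
It also fails if it takes over 64 s, if anything falls off the work surface, if the arm or the gripper's body presses on something with over 40 N, if the wrist force passes 120 N, or if a joint passes its speed limit or range.

ROBOT

A 7-joint arm with a two-finger parallel gripper is mounted at the origin on a cart in front of the work surface, level with it; the furniture and walls round the work are solid. World frame = base frame: x ahead of the robot, y to its left, z up, the work surface at z = 0. Lengths are in m, angles in rad, forces in N, time in s.
With the tool pointing down it reaches from about 0.4 to 0.85 m from the base axis. Payload 6.9 kg.
Tool frame: the origin (TCP) lies midway between the tips of the shut fingers; the grasp point (between the pads) lies 19 mm behind it; z points along the fingers, y is the line along which they close (so a half turn about z gives the same grasp; the last joint's range is limited). The gripper opens to 85 mm and grips with 20 to 120 N. Pads are 22 mm wide; open, the fingers measure 114 mm over their backs; the gripper's body (76 mm by 85 mm) begins 54 mm behind the grasp point. The pads swing forward as they close: fully open they stand 13 mm farther back than shut.
Start: joints at [-1.024, 0.507, -0.238, 1.5, 0.126, 1.149, -0.155], TCP at [0.267, 0.565, 0.231] pointing down, gripper open.
Joint ranges: [-3.08, 3.08], [-0.24, 2.05], [-1.43, 1.35], [0, 2.5], [-1.52, 4.66], [0.17, 1.96], [-2.89, 2.89]. Speed limits (rad/s): [2.39, 2.39, 3.14, 3.14, 3.14, 3.14, 3.14].

INTERFACE

Orientations are given as a rotation vector (axis times angle).
In Python, from workcell import sensors, camera, ticket, models gives the robot as it stands.
- The arm moves only by the tool apply_moves, never from a script. Its argument "motion" is a list of rows, each an object with "offset": the shift along the world's x, y, z in cm, a list of three; "dr": the turn, a rotation vector about the world's x, y, z in degrees, a list of three. A call has 1 to 12 rows; each row is the pose to reach, as a shift and turn from the pose commanded when the call began; what a row does not reach only later rows make up. A row lasts 1/8 s, in which the tool goes at most 62.5 mm and 10.7 degrees, less where a joint would pass 70% of its speed; a pose out of reach is approached as far as the arm can. A call with a gripper value outside its range is refused whole. "hand" is the opening, from 0 (shut) to 1 (fully open), set as the call begins (left out, the last holds). The fingers move at their own pace and stop on an object; the grip force is fixed at half the most. Time passes only in rows, so rows that repeat a pose let the fingers close. It gives the time, the measured TCP pose, the force, the opening and the grip force at its end, in the units of the state.
- sensors.get_obs(): the state, without advancing time (a new reading comes with each control period).
- camera(name): name is "scene" or "top" or "wrist"; returns a dict with "color" (400x640x3 uint8, red, green, blue), "fov_y" (degrees; the focal length in pixels is half the picture's height over the tangent of half this angle, whatever the lens; pixels are square), "cx", "cy" (the principal point, pixels), "k1" (the pictures are not rectified: a ray, as slopes to the right and down, at radius r is drawn at 1 + k1 r^2 times it, then the intrinsics apply), "R" (3x3) and "t" (3): a world point X has camera coordinates R X + t; the wrist camera has in their place "tool_from_camera" (4x4, takes a point from camera to tool coordinates, whose origin is the TCP and whose axes are the flange's). Camera axes: x right, y down, z forward; pixel columns grow to the right and rows downward; lengths in m; the calibration is good to about 2 mm. A picture is of the moment at which its call begins: read the wrist's pose just before it. There is no depth.
- ticket.sign_off(): hands the job in; it is judged then, once.
Trained networks look in the newest picture that a camera, given by its name, has taken for a name from the list of things; names that differ only in an ending like _2 or _b are one class to them, and where a whole thing is asked for, a point or a joint stands for the part that bears it (a point fixed in the world has none). Each returns a list of dicts, best first, with "p" (0 to 1); they miss things now and then, are a little off and sometimes report something else, mostly with a low value. They report only what shows in the picture. A call takes as long as a camera call.
- models.look_for(label, camera): "centre" ([x, y, z] in m, in world coordinates, good to about 4 mm: the middle of the surface that is visible of it).
- models.mark_of(label, camera): "centre" ([x, y, z] in m, in world coordinates, good to about 4 mm: a listed point, or the origin of a listed thing).
The state is a dict: "time_s": time; "joint_pos": joint angles; "dq": joint speeds; "joint_torque": joint torques, N m; "position": TCP position; "eef_rot": TCP orientation; "ft_force": force on the tool from outside, world axes, zero at the start; "moment": the same for the moment, N m; "grip_width": finger opening in m; "grip_force": force on a finger pad.
Only numpy, scipy, OpenCV 4.12 (cv2) and the standard library are available. Lean on these libraries where they do the work, as an engineer would, in place of code of your own. Each camera call takes 0.05 s, during which the arm holds its last target. There are 200 camera calls.

## Working session

There is one attempt and no reset: what is moved stays moved. The work goes in short steps, Python scripts to look and compute and a tool call to move; the robot and the scene stay as the last step left them, time stands still between calls to the robot, and variables do not carry over. Pictures are saved under pics/ and viewed, at most 10 in all, crops included, and the job is handed in when it is done.

Besides the shell and the picture viewer there is one more tool, called after "Request:" as name(argument=value, ...), one argument or row to a line, values as JSON. apply_moves: Moves the arm, as the interface text tells. Its arguments: {"type":"object","properties":{"motion":{"type":"array","items":{"type":"object","properties":{"offset":{"type":"array","items":{"type":"number"}},"dr":{"type":"array","items":{"type":"number"}}}}},"hand":{"type":"number"}},"required":["motion"]}

```bash
mkdir -p pics; python3 - <<'E'
from workcell import sensors, camera, models
import cv2, numpy as np
o=sensors.get_obs(); print({k:np.round(v,3).tolist() for k,v in o.items()})
for c in("scene","top"):
    d=camera(c); cv2.imwrite(f"pics/{c}0.png",d["color"][:,:,::-1])
    print(c,d["fov_y"],d["cx"],d["cy"],d["k1"],np.round(d["R"],3).tolist(),np.round(d["t"],3).tolist())
    for n in("jar","label","platter","window","trigger_top","cup_a","dish"):
        print(n,[(np.round(r["centre"],3).tolist(),round(r["p"],2)) for r in models.mark_of(n,c)][:4])
E
```

```text
{'time_s': 0.0, 'joint_pos': [-1.023, 0.508, -0.238, 1.501, 0.126, 1.149, -0.155], 'dq': [-0.002, 0.0, 0.0, -0.001, 0.002, 0.001, 0.002], 'joint_torque': [0.0, -62.06, -2.186, -24.965, 0.013, 0.012, -0.0], 'position': [0.267, 0.564, 0.23], 'eef_rot': [-0.688, -3.065, 0.003], 'ft_force': [-0.584, 0.109, -0.356], 'moment': [0.013, -0.024, 0.052], 'grip_force': 0.0, 'grip_width': 0.085}
scene 45.064123565927716 325.959566659835 196.99644324246134 -0.00878497295088632 [[0.749, -0.662, 0.004], [-0.266, -0.306, -0.914], [0.606, 0.684, -0.405]] [-0.35, 0.234, 0.666]
jar [([0.511, -0.044, 0.031], 0.77)]
label [([0.53, -0.053, 0.06], 0.82), ([0.504, 0.094, 0.122], 0.2)]
platter [([0.513, -0.046, 0.031], 0.93)]
window [([0.501, 0.056, 0.06], 0.62)]
trigger_top [([0.502, 0.096, 0.12], 0.61)]
cup_a [([0.654, -0.104, 0.0], 0.75), ([0.646, -0.028, -0.001], 0.68)]
dish [([0.463, 0.192, 0.005], 0.94)]
top 54.289140117121505 319.982826432177 194.01359045775314 -0.08014457169481459 [[-0.017, -1.0, -0.01], [-0.997, 0.018, -0.081], [0.081, 0.009, -0.997]] [0.081, 0.543, 0.891]
jar [([0.509, -0.049, 0.032], 0.83)]
label [([0.527, -0.054, 0.062], 0.57)]
platter [([0.51, -0.052, 0.034], 0.86)]
window [([0.502, 0.057, 0.06], 0.75)]
trigger_top [([0.506, 0.097, 0.114], 0.49)]
cup_a [([0.645, -0.03, -0.0], 0.66), ([0.652, -0.101, 0.003], 0.61), ([0.468, 0.196, 0.0], 0.51)]
dish [([0.468, 0.195, -0.002], 0.92)]
```

View pics/top0.png

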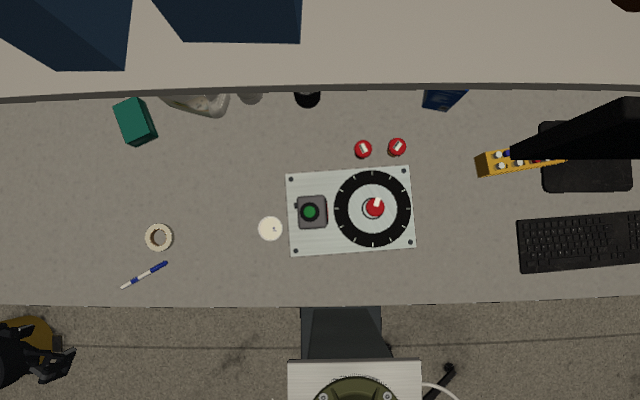

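View pics/scene0.png

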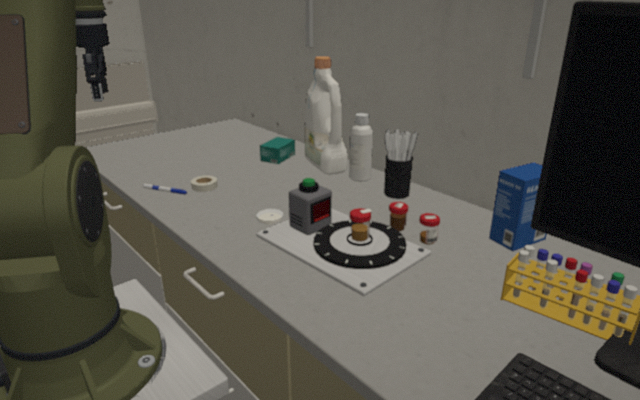

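The top picture shows the turntable at about (372,208), the lid at (374,207) with its strip pointing up and slightly right, and the reader at (310,212). The scene picture agrees: the label faces away from the robot, so the platter needs about +110° counter-clockwise. I'll shut the hand, travel over, and look again from the wrist camera.

Request:
apply_moves(
  hand=0,
  motion=[
    {"offset": [2,-5.5,0],"dr": [0,0,0]},
    {"offset": [4,-11.5,0],"dr": [0,0,0]},
    {"offset": [6,-17.5,0],"dr": [0,0,0]},
    {"offset": [8,-23,0],"dr": [0,0,0]},
    {"offset": [10.5,-29,0],"dr": [0,0,0]},
    {"offset": [12.5,-34.5,0],"dr": [0,0,0]},
    {"offset": [14.5,-40,0],"dr": [0,0,0]},
    {"offset": [17,-46,0],"dr": [0,0,0]},
    {"offset": [19,-52,0],"dr": [0,0,0]},
    {"offset": [21,-57.5,0],"dr": [0,0,0]},
    {"offset": [23,-63,0],"dr": [0,0,0]},
    {"offset": [25,-68.5,0],"dr": [0,0,0]},
  ],
)

```text
time_s: 2.3
position: [0.5179, -0.1218, 0.2316]
eef_rot: [0.688, 3.065, 0.0]
ft_force: [0.5, 1.6, 0.2]
grip_width: -0.0
grip_force: 0.0
```

```bash
cat > h.py <<'E'
from workcell import sensors, camera, models
import cv2, numpy as np
from scipy.spatial.transform import Rotation as Ro
def K(d):
    f=d["color"].shape[0]/2/np.tan(np.radians(d["fov_y"]/2)); return f
def pose(d,o):
    if "R" in d: return np.array(d["R"]),np.array(d["t"])
    T=np.eye(4);T[:3,:3]=Ro.from_rotvec(o["eef_rot"]).as_matrix();T[:3,3]=o["position"]
    C=np.linalg.inv(T@np.array(d["tool_from_camera"])); return C[:3,:3],C[:3,3]
def proj(P,d,o=None):
    R,t=pose(d,o); c=np.asarray(P)@R.T+t; s=c[...,:2]/c[...,2:]; s=s*(1+d["k1"]*(s**2).sum(-1,keepdims=True))
    return s*K(d)+[d["cx"],d["cy"]]
def plan(d,z,x0,x1,y0,y1,ppm,o=None):
    "rectified view of plane z: up=+x, right=-y"
    xs=np.arange(x1,x0,-1/ppm); ys=np.arange(y1,y0,-1/ppm)
    X,Y=np.meshgrid(xs,ys,indexing="ij"); p=proj(np.stack([X,Y,0*X+z],-1),d,o).astype(np.float32)
    return cv2.remap(d["color"],p[...,0],p[...,1],cv2.INTER_CUBIC)
E
python3 - <<'E'
from h import *
o=sensors.get_obs(); print(o["time_s"],np.round(o["position"],4),np.round(o["eef_rot"],3),np.round(o["ft_force"],2),o["grip_width"])
d=camera("wrist"); print(np.round(d["tool_from_camera"],3).tolist())
for n in("jar","label","platter","window","trigger_top","cup_a"):
    print(n,[(np.round(r["centre"],4).tolist(),round(r["p"],2)) for r in models.mark_of(n,"wrist")][:4])
t=camera("top")
a=cv2.resize(d["color"],(448,280)); 
b=plan(t,0.091,.47,.55,-.09,-.01,3500); 
cv2.imwrite("pics/w1.png",d["color"][:,:,::-1]); cv2.imwrite("pics/lid1.png",b[:,:,::-1])
np.savez("w1.npz",img=d["color"],o=np.r_[o["position"],o["eef_rot"]])
E
```

```text
2.3 [ 0.5179 -0.1218  0.2316] [0.688 3.065 0.   ] [0.55 1.63 0.17] -4.624107045693124e-07
[[0.0, -0.955, -0.295, 0.075], [1.0, 0.0, 0.001, 0.0], [-0.001, -0.295, 0.955, -0.144], [0.0, 0.0, 0.0, 1.0]]
jar [([0.5127, -0.0481, 0.0332], 0.86), ([0.499, 0.0942, 0.1154], 0.4)]
label [([0.5289, -0.0569, 0.0597], 0.95)]
platter [([0.511, -0.0477, 0.0327], 0.67)]
window [([0.5033, 0.0543, 0.0581], 0.75)]
trigger_top [([0.4987, 0.0931, 0.1173], 0.56)]
cup_a [([0.6502, -0.1024, 0.0043], 0.88), ([0.6443, -0.0256, 0.0024], 0.84)]
```

View w1.

View pics/w1.png

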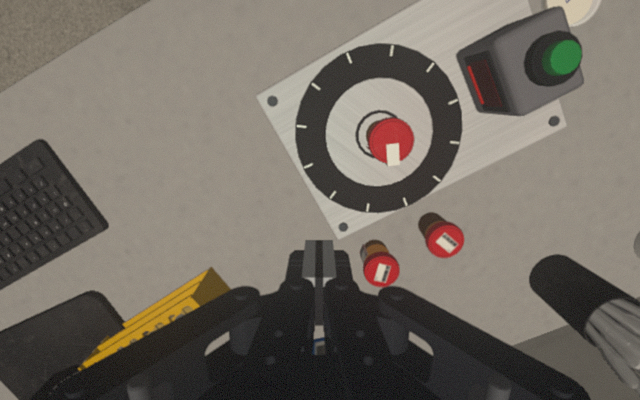

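The wrist view shows the platter ring around (379,128), the lid at (391,139) with its strip down at (393,155), the red window at (482,85), the button at (563,57) and plate screws at (272,101), (343,227) and (554,121). Next I measure angles from these.

```bash
cat >> h.py <<'E'
def unproj(px,z,d,o=None):
    from scipy.optimize import fsolve
    return np.array([fsolve(lambda q:proj(np.array([q[0],q[1],z]),d,o)-p,[.51,-.05]) for p in np.atleast_2d(px)])
def strip_angle(d,o,c=(.511,-.048)):
    "lid centre and label bearing from the wrist picture"
    n=2000; h=.035
    b=plan(d,.091,c[0]-h,c[0]+h,c[1]-h,c[1]+h,n,o)
    hsv=cv2.cvtColor(b,cv2.COLOR_RGB2HSV); H,S,V=[hsv[...,i].astype(int) for i in range(3)]
    red=((((H<8)|(H>172))&(S>140)&(V>80))*255).astype(np.uint8)
    cs=cv2.findContours(red,cv2.RETR_EXTERNAL,cv2.CHAIN_APPROX_NONE)[0]; k=max(cs,key=cv2.contourArea)
    hull=cv2.convexHull(k); m=np.zeros_like(red); cv2.drawContours(m,[hull],-1,255,-1); 
    (cx,cy),r=cv2.minEnclosingCircle(hull)
    w=((S<90)&(V>130)&(np.hypot(*np.mgrid[0:b.shape[0],0:b.shape[1]][::-1]-np.array([cx,cy])[:,None,None])<r)).astype(np.uint8)
    N,L,st,ce=cv2.connectedComponentsWithStats(w); i=1+np.argmax(st[1:,4]); s=ce[i]
    C=np.array([c[0]+h-cy/n,c[1]+h-cx/n]); Sx=np.array([c[0]+h-s[1]/n,c[1]+h-s[0]/n])
    v=Sx-C; return C,r/n,st[i,4]/n/n*1e6,np.degrees(np.arctan2(v[1],v[0])),b
E
python3 - <<'E'
from h import *
d=camera("wrist"); o=sensors.get_obs()
C,r,a,th,b=strip_angle(d,o); print("lid",C,r,a,th)
s=unproj([[272,101],[343,227],[554,121]],.01,d,o); print(s)
for a_,b_ in((0,1),(1,2)):
    v=s[b_]-s[a_]; print(np.hypot(*v),np.degrees(np.arctan2(v[1],v[0])))
P=plan(d,.032,.41,.61,-.15,.05,2000,o); g=cv2.cvtColor(P,cv2.COLOR_RGB2GRAY)
m=cv2.morphologyEx((g<60).astype(np.uint8)*255,cv2.MORPH_CLOSE,np.ones((13,13)))
k=max(cv2.findContours(m,cv2.RETR_EXTERNAL,cv2.CHAIN_APPROX_NONE)[0],key=cv2.contourArea)
(x,y),R=cv2.minEnclosingCircle(k); e=cv2.fitEllipse(k); print("platter",.61-e[0][1]/2000,.05-e[0][0]/2000,np.array(e[1])/4000)
print("button",unproj([[563,57]],.119,d,o))
cv2.imwrite("pics/p1.png",np.hstack([P,cv2.resize(b,(400,400))])[:,:,::-1])
E
```

```text
lid [ 0.51060701 -0.04665396] 0.020178123474121092 202.75000000000003 -12.559449946713297
[[ 0.42992836 -0.13366776]
 [ 0.60110854 -0.12343829]
 [ 0.58499377  0.14857313]]
0.17148556037924845 3.4198452080963544
0.2724883413798745 93.39040945612895
platter 0.510538803100586 -0.046708976745605466 [0.08780951 0.08786589]
button [[0.50010938 0.09628345]]
```

View pics/p1.png

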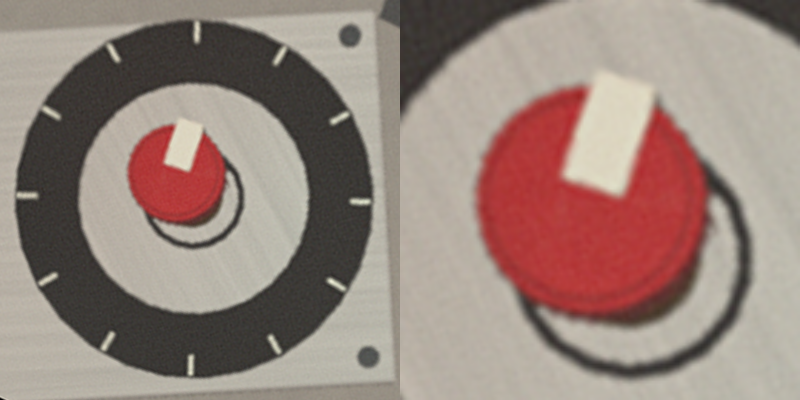

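Request:
apply_moves(
  motion=[
    {"offset": [-0.3,0.1,-6],"dr": [0,0,0]},
    {"offset": [-0.5,0.2,-12],"dr": [0,0,0]},
    {"offset": [-0.5,0.2,-17],"dr": [0,0,0]},
    {"offset": [-0.5,0.2,-19],"dr": [0,0,0]},
    {"offset": [-0.5,0.2,-19],"dr": [0,0,0]},
    {"offset": [-0.5,0.2,-19],"dr": [0,0,0]},
  ],
)

```text
time_s: 3.5
position: [0.513, -0.1177, 0.0423]
eef_rot: [0.687, 3.064, 0.0]
ft_force: [-0.6, 1.1, 0.2]
grip_width: -0.0001
grip_force: 0.0
```

Request:
apply_moves(
  motion=[
    {"offset": [0,0,-0.4],"dr": [0,0,0]},
    {"offset": [0,0,-0.7],"dr": [0,0,0]},
    {"offset": [0,0,-0.8],"dr": [0,0,0]},
    {"offset": [0,0,-0.8],"dr": [0,0,0]},
  ],
)

```text
time_s: 4.0
position: [0.5122, -0.1181, 0.0333]
eef_rot: [0.689, 3.065, -0.0]
ft_force: [0.4, -1.1, -0.9]
grip_width: -0.0004
grip_force: 0.0
```

Request:
apply_moves(
  motion=[
    {"offset": [0,0,-0.2],"dr": [0,0,0]},
    {"offset": [0,0,-0.4],"dr": [0,0,0]},
    {"offset": [0,0,-0.4],"dr": [0,0,0]},
    {"offset": [0,0,-0.4],"dr": [0,0,0]},
  ],
)

```text
time_s: 4.5
position: [0.5124, -0.1182, 0.0295]
eef_rot: [0.688, 3.065, -0.0]
ft_force: [-0.2, -0.7, 5.4]
grip_width: 0.0004
grip_force: 2.3
```

```bash
python3 - <<'E'
from h import *
o=sensors.get_obs(); print(o["position"],o["ft_force"])
c=np.array([.5105,-.0467]); p=np.array(o["position"][:2]); v=p-c; a0=np.arctan2(v[1],v[0]);r0=np.hypot(*v);print(np.degrees(a0),r0)
for k in range(1,25):
    a=a0+np.radians(5*k); r=r0+(.074-r0)*min(1,k/4); print(k,np.round((c+r*np.array([np.cos(a),np.sin(a)])-p)*100,2))
E
```

```text
[ 0.5124431  -0.11822275  0.02946759] [-0.20044479 -0.72266301  5.37225281]
-88.44379118578709 0.07154913861427349
1 [ 0.63 -0.02]
2 [1.26 0.02]
3 [1.9  0.12]
4 [2.52 0.27]
5 [3.11 0.53]
6 [3.68 0.85]
7 [4.21 1.21]
8 [4.71 1.61]
9 [5.18 2.06]
10 [5.6  2.55]
11 [5.98 3.07]
12 [6.31 3.63]
13 [6.59 4.21]
14 [6.83 4.81]
15 [7.   5.43]
16 [7.13 6.07]
17 [7.19 6.71]
18 [7.2  7.35]
19 [7.16 8.  ]
20 [7.06 8.63]
21 [6.9  9.26]
22 [6.69 9.87]
23 [ 6.42 10.46]
24 [ 6.11 11.02]
```

Request:
apply_moves(
  motion=[
    {"offset": [0.6,0,-0.05],"dr": [0,0,0]},
    {"offset": [1.25,0,-0.08],"dr": [0,0,0]},
    {"offset": [1.9,0.1,-0.08],"dr": [0,0,0]},
    {"offset": [2.5,0.25,-0.08],"dr": [0,0,0]},
    {"offset": [3.1,0.55,-0.08],"dr": [0,0,0]},
    {"offset": [3.7,0.85,-0.08],"dr": [0,0,0]},
    {"offset": [4.2,1.2,-0.08],"dr": [0,0,0]},
    {"offset": [4.7,1.6,-0.08],"dr": [0,0,0]},
    {"offset": [5.2,2.05,-0.08],"dr": [0,0,0]},
    {"offset": [5.6,2.55,-0.08],"dr": [0,0,0]},
    {"offset": [6.0,3.05,-0.08],"dr": [0,0,0]},
    {"offset": [6.3,3.65,-0.08],"dr": [0,0,0]},
  ],
)

```text
time_s: 6.0
position: [0.5755, -0.0824, 0.0285]
eef_rot: [0.689, 3.065, -0.002]
ft_force: [-1.9, -3.0, 4.8]
grip_width: 0.0
grip_force: 2.6
```

```bash
python3 - <<'E'
from h import *
o=sensors.get_obs(); c=np.array([.5105,-.0467]); v=np.array(o["position"][:2])-c
print("bearing",np.degrees(np.arctan2(v[1],v[0])),np.hypot(*v),o["position"][2],o["ft_force"])
d=camera("top"); C,r,a,th,b=strip_angle(d,None); print(C,r,a,th)
d2=camera("wrist"); P=plan(d2,.032,.41,.61,-.15,.05,2000,o)
for cam in("top","wrist","scene"):
    if cam=="scene": camera(cam)
    j=[models.mark_of(n,cam)[:1] for n in("label","jar")]; print(cam,j)
cv2.imwrite("pics/p2.png",np.hstack([P,cv2.resize(b,(400,400))])[:,:,::-1])
E
```

```text
bearing -28.751637059382862 0.07415897257791508 0.02853284079716871 [-1.94353281 -3.00682352  4.82568056]
[ 0.50808493 -0.04613913] 0.020244882583618163 214.0 30.658925291019187
top [[{'centre': [0.5251, -0.0355, 0.0592], 'p': 0.79}], [{'centre': [0.5085, -0.047, 0.0291], 'p': 0.53}]]
wrist [[], [{'centre': [0.5141, -0.0469, 0.0293], 'p': 0.8}]]
scene [[{'centre': [0.5254, -0.0339, 0.0573], 'p': 0.56}], [{'centre': [0.5103, -0.0446, 0.0274], 'p': 0.9}]]
```

View pics/p2.png

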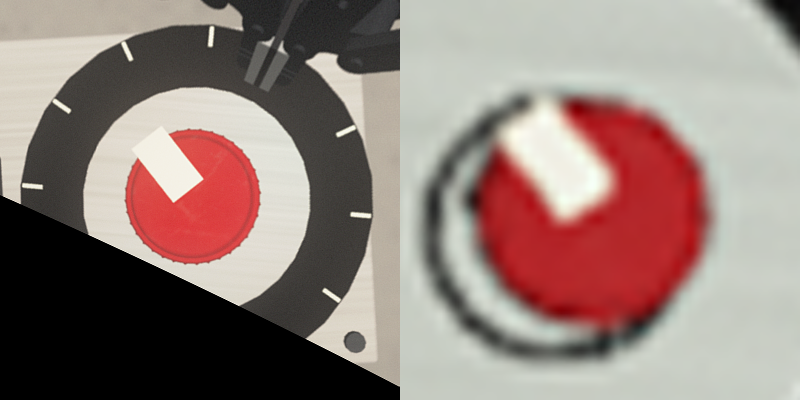

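Request:
apply_moves(
  motion=[
    {"offset": [0.3,0.6,0],"dr": [0,0,0]},
    {"offset": [0.5,1.2,0],"dr": [0,0,0]},
    {"offset": [0.7,1.8,0],"dr": [0,0,0]},
    {"offset": [0.8,2.45,0],"dr": [0,0,0]},
    {"offset": [0.9,3.1,0],"dr": [0,0,0]},
    {"offset": [0.9,3.7,0],"dr": [0,0,0]},
    {"offset": [0.85,4.35,0],"dr": [0,0,0]},
    {"offset": [0.75,5.0,0],"dr": [0,0,0]},
    {"offset": [0.6,5.65,0],"dr": [0,0,0]},
    {"offset": [0.4,6.25,0],"dr": [0,0,0]},
    {"offset": [0.1,6.85,0],"dr": [0,0,0]},
    {"offset": [0.1,6.85,0],"dr": [0,0,0]},
  ],
)

```text
time_s: 7.95
position: [0.5772, -0.0128, 0.0288]
eef_rot: [0.687, 3.064, 0.0]
ft_force: [0.7, -1.0, 4.4]
grip_width: -0.0
grip_force: 2.5
```

```bash
cat > m.py <<'E'
from h import *
import sys
o=sensors.get_obs(); c=np.array([.5105,-.0467]); v=np.array(o["position"][:2])-c
print(o["time_s"],"bearing",np.degrees(np.arctan2(v[1],v[0])),np.hypot(*v),o["position"],o["ft_force"])
d=camera("top"); C,r,a,th,b=strip_angle(d,None); print("top",C,r,a,th)
d2=camera("wrist"); C,r,a,th,b2=strip_angle(d2,o); print("wrist",C,r,a,th)
for cam in("top","wrist","scene"):
    if cam=="scene": camera(cam)
    L,J=[models.mark_of(n,cam)[:1] for n in("label","jar")]
    if L:
        for nm,q in(("c",c),("jar",J[0]["centre"][:2] if J else c)):
            w=np.array(L[0]["centre"][:2])-q; print(cam,nm,np.hypot(*w),np.degrees(np.arctan2(w[1],w[0])),L[0]["p"])
cv2.imwrite(sys.argv[1],np.hstack([cv2.resize(b2,(400,400)),cv2.resize(b,(400,400))])[:,:,::-1])
E
python3 m.py pics/p3.png
```

```text
7.95 bearing 26.927845866976977 0.07480837354631059 [ 0.57719747 -0.01282168  0.0287846 ] [ 0.73981722 -1.03337395  4.40931963]Traceback (most recent call last):
  File "m.py", line 5, in <module>
    d=camera("top"); C,r,a,th,b=strip_angle(d,None); print("top",C,r,a,th)
                                ~~~~~~~~~~~^^^^^^^^
  File "h.py", line 27, in strip_angle
    cs=cv2.findContours(red,cv2.RETR_EXTERNAL,cv2.CHAIN_APPROX_NONE)[0]; k=max(cs,key=cv2.contourArea)
                                                                           ~~~^^^^^^^^^^^^^^^^^^^^^^^^
ValueError: max() iterable argument is empty
```

The arm hides the jar from the top camera, so I'll lift off and back away for a clean view.

Request:
apply_moves(
  motion=[
    {"offset": [0,0,3],"dr": [0,0,0]},
    {"offset": [0,0,9],"dr": [0,0,0]},
    {"offset": [-1,-3,14],"dr": [0,0,0]},
    {"offset": [-4,-7,17],"dr": [0,0,0]},
    {"offset": [-6.4,-10.7,20],"dr": [0,0,0]},
    {"offset": [-6.4,-10.7,20],"dr": [0,0,0]},
    {"offset": [-6.4,-10.7,20],"dr": [0,0,0]},
  ],
)

```text
time_s: 8.88
position: [0.5125, -0.1192, 0.228]
eef_rot: [-0.688, -3.065, -0.001]
ft_force: [-0.2, 0.6, 0.2]
grip_width: 0.0
grip_force: 0.0
```

```bash
python3 m.py pics/p3.png
```

```text
8.875 bearing -88.4505184854231 0.07249928965322396 [ 0.5124604  -0.11917278  0.22803679] [-0.17465224  0.61394867  0.17594757]
top [ 0.5081903 -0.0473186] 0.020793052673339845 213.49999999999997 90.42567074921178
wrist [ 0.50996922 -0.0476223 ] 0.020285297393798828 197.25 85.00300012017479
top c 0.017195929750961417 103.79380861217652 0.6
top jar 0.0874416948600609 -88.23055582400123 0.6
wrist c 0.017699999999999997 90.0 0.91
wrist jar 0.01950230755577401 90.88140399658236 0.91
scene c 0.019457903278616635 85.57871057856923 0.85
scene jar 0.017899999999999996 90.0 0.85
```

View pics/p3.png

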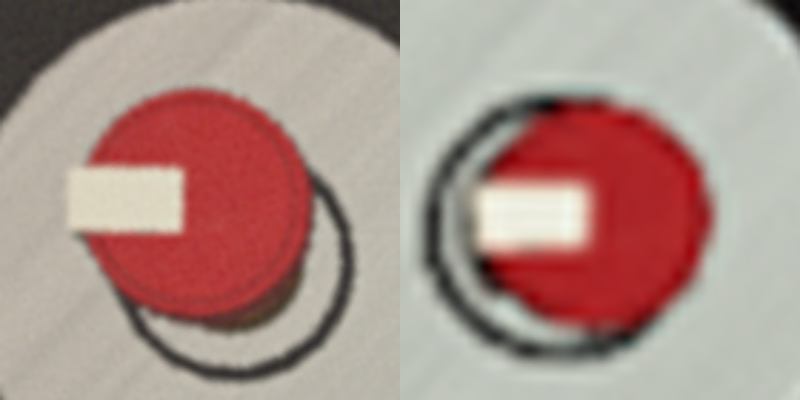

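The strip points along +y, with its bearing about 88–90° against the target of about 93.5–94°. That is roughly 4–5° off, well inside 12°. I'll check it numerically while moving over the button.

Request:
apply_moves(
  motion=[
    {"offset": [-0.3,5,0],"dr": [0,0,0]},
    {"offset": [-0.6,11,0],"dr": [0,0,0]},
    {"offset": [-0.9,17,0],"dr": [0,0,0]},
    {"offset": [-1.1,21.5,0],"dr": [0,0,0]},
    {"offset": [-1.1,21.5,-5],"dr": [0,0,0]},
    {"offset": [-1.1,21.5,-8],"dr": [0,0,0]},
    {"offset": [-1.1,21.5,-8],"dr": [0,0,0]},
    {"offset": [-1.1,21.5,-8],"dr": [0,0,0]},
  ],
)

```text
time_s: 10.32
position: [0.502, 0.095, 0.1495]
eef_rot: [0.689, 3.064, 0.001]
ft_force: [1.1, -0.3, 0.8]
grip_width: 0.0
grip_force: 0.0
```

```bash
python3 - <<'E'
from h import *
b=cv2.imread("pics/p3.png")
for n,im in(("wrist",b[:,:400]),("top",b[:,400:])):
    hsv=cv2.cvtColor(im,cv2.COLOR_BGR2HSV).astype(int)
    x=im[:,:,1]; w=((im.min(2)>(195))).astype(np.uint8); w[:, 230:]=0
    N,L,st,ce=cv2.connectedComponentsWithStats(w[150:260]); i=1+np.argmax(st[1:,4]); p=np.argwhere(L==i)[:,::-1].astype(np.float32)
    l=cv2.fitLine(p,cv2.DIST_L2,0,.01,.01).ravel(); print(n,len(p),cv2.minAreaRect(p),"bearing",90+np.degrees(np.arctan2(l[1],l[0])))
o=sensors.get_obs(); print(o["position"],o["ft_force"])
d=camera("wrist"); print(models.mark_of("trigger_top","wrist")[:2],models.mark_of("window","wrist")[:1])
cv2.imwrite("pics/w4.png",d["color"][:,:,::-1])
E
```

```text
wrist 142 ((152.0, 30.0), (12.0, 20.0), 90.0) bearing 99.22868
top 4722 ((130.99998474121094, 65.99999237060547), (99.99998474121094, 49.99999237060547), 0.0) bearing 89.61746
[0.50198664 0.09502369 0.14952052] [ 1.07626051 -0.28986674  0.82850344]
[{'centre': [0.4952, 0.0954, 0.1167], 'p': 0.79}] [{'centre': [0.5019, 0.0582, 0.0627], 'p': 0.58}]
```

View pics/w4.png

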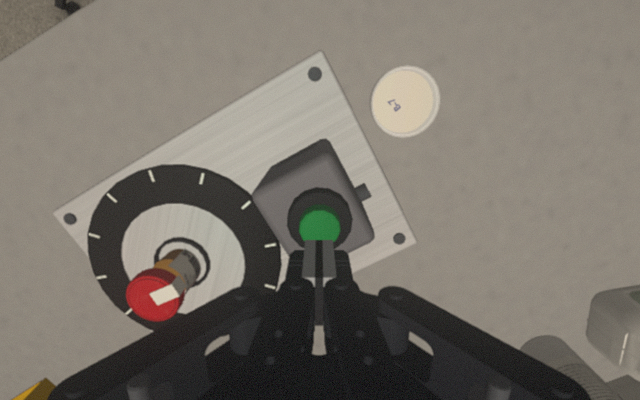

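The wrist view shows the fingertips in line with the green button at (320,228). The strip bearing comes out at 89.6°, about 4° off square. Now pressing.

Request:
apply_moves(
  motion=[
    {"offset": [-0.1,0.1,-1.5],"dr": [0,0,0]},
    {"offset": [-0.1,0.1,-2.8],"dr": [0,0,0]},
    {"offset": [-0.1,0.1,-3.3],"dr": [0,0,0]},
    {"offset": [-0.1,0.1,-3.6],"dr": [0,0,0]},
    {"offset": [-0.1,0.1,-3.8],"dr": [0,0,0]},
    {"offset": [-0.1,0.1,-3.8],"dr": [0,0,0]},
  ],
)

```text
time_s: 11.22
position: [0.5001, 0.0959, 0.1111]
eef_rot: [0.688, 3.065, -0.0]
ft_force: [-3.6, -1.0, 7.7]
grip_width: -0.0001
grip_force: 3.5
```

Request:
apply_moves(
  motion=[
    {"offset": [0,0,-0.15],"dr": [0,0,0]},
    {"offset": [0,0,-0.2],"dr": [0,0,0]},
    {"offset": [0,0,-0.2],"dr": [0,0,0]},
  ],
)

```text
time_s: 11.6
position: [0.5002, 0.0959, 0.1107]
eef_rot: [0.688, 3.064, 0.001]
ft_force: [-8.8, -1.5, 25.2]
grip_width: 0.0001
grip_force: 12.7
```

The button is on its hard stop: force rose to 25 N with only 0.4 mm more travel. Releasing and backing off.

Request:
apply_moves(
  motion=[
    {"offset": [0,0,1],"dr": [0,0,0]},
    {"offset": [0,0,5],"dr": [0,0,0]},
    {"offset": [0,0,10],"dr": [0,0,0]},
    {"offset": [0,5,12],"dr": [0,0,0]},
    {"offset": [0,11,12],"dr": [0,0,0]},
    {"offset": [-3,16,12],"dr": [0,0,0]},
    {"offset": [-3,16,12],"dr": [0,0,0]},
    {"offset": [-3,16,12],"dr": [0,0,0]},
  ],
)

```text
time_s: 12.6
position: [0.4705, 0.2557, 0.2285]
eef_rot: [0.687, 3.065, -0.001]
ft_force: [-0.2, -0.9, 0.2]
grip_width: -0.0001
grip_force: 0.0
```

```bash
python3 - <<'E'
from h import *
o=sensors.get_obs(); print(o["time_s"],o["position"],o["ft_force"])
d=camera("top"); b=plan(d,.091,.39,.63,-.12,.20,2000)
try: print(strip_angle(d,None)[:4])
except Exception as e: print(e)
d=camera("scene"); print([models.mark_of(n,"scene")[:2] for n in("label","jar","trigger_top","dish","cup_a")])
cv2.imwrite("pics/t5.png",b[:,:,::-1])
E
```

```text
12.6 [0.47048276 0.25570757 0.22853741] [-0.15557705 -0.94448841  0.16397744]
(array([ 0.50818476, -0.04728526]), 0.02064255142211914, np.float64(212.75), np.float64(90.29735597130286))
[[{'centre': [0.5101, -0.0277, 0.0601], 'p': 0.73}], [{'centre': [0.5121, -0.0464, 0.0297], 'p': 0.64}], [{'centre': [0.5026, 0.0956, 0.1189], 'p': 0.61}], [{'centre': [0.4664, 0.1953, 0.002], 'p': 0.57}], [{'centre': [0.6456, -0.0325, 0.0005], 'p': 0.91}, {'centre': [0.6509, -0.1019, -0.0012], 'p': 0.6}]]
```

View pics/t5.png

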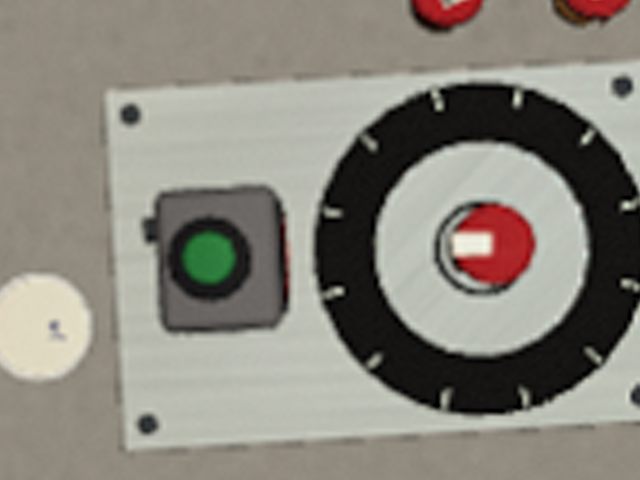

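The strip at (472,243) points at the red window at (285,255). The button is up, and the bystanders are where they were.

```bash
python3 -c "
from workcell import ticket; print(ticket.sign_off())"
```

```text
the job is handed in; nothing more can be done
None
```

I turned the jar's label to within about 4° of square to the reader window (limit 12°), pressed the green button to its stop and released it, and handed the job in at about 13 s; sign-off returned no verdict.

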